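# Set the tube length stop one hole longer

## Robot

A 7-joint arm with a two-finger parallel gripper is mounted at the origin on a cart in front of the work surface, level with it; the furniture and walls round the work are solid. World frame = base frame: x ahead of the robot, y to its left, z up, the work surface at z = 0. Lengths are in m, angles in rad, forces in N, time in s.
With the tool pointing down it reaches from about 0.4 to 0.85 m from the base axis. Payload 10.4 kg.
Tool frame: the origin (TCP) lies on the centre line of the jaws, within the pads' length; the fingertips stand 17 mm ahead of it and the grasp point (between the pads) lies 2 mm behind it; z points along the fingers, y is the line along which they close (so a half turn about z gives the same grasp; the last joint's range is limited). The gripper opens to 85 mm and grips with 20 to 120 N. Pads are 22 mm wide; open, the fingers measure 114 mm over their backs; the gripper's body (76 mm by 85 mm) begins 54 mm behind the grasp point. The pads swing forward as they close: fully open they stand 13 mm farther back than shut.
Start: joints at [-1.142, 0.332, -0.065, 1.46, 0.022, 1.35, -0.088], TCP at [0.273, 0.562, 0.248] pointing down, gripper open.
Joint ranges: [-2.6, 2.6], [-0.5, 2.12], [-1.47, 1.34], [0.16, 2.42], [-1.27, 4.41], [0.06, 2.06], [-2.6, 2.6]. Speed limits (rad/s): [2.22, 2.22, 2.79, 2.79, 3.14, 3.14, 3.14].

## Interface

Orientations are given as a 3x3 rotation matrix whose columns are the frame's x, y, z axes.
In Python, from bench import ctrl gives the robot as it stands.
- The arm moves only by the tool send_rows, never from a script. Its argument "commands" is a list of rows, each an object with "translation": the shift along the world's x, y, z in cm, a list of three; "angular": the turn, a rotation vector about the world's x, y, z in rad, a list of three; "grip": the closure, from 0 (fully open) to 1 (shut). In form: [{"translation": [tx, ty, tz], "angular": [ax, ay, az], "grip": grip}, ...]. A call has 1 to 12 rows; each row shifts and turns the commanded pose from where the row before left it; what a row does not reach is not made up. A row lasts 1/10 s, in which the tool goes at most 50 mm and 8.59 degrees, less where a joint would pass 70% of its speed; a pose out of reach is approached as far as the arm can. A call is refused whole if a number of a shift passes 5 or a number of a turn 0.15, either way. A call with a gripper value outside its range is refused whole. The fingers move at their own pace and stop on an object; "force" is the grip in N (left out, the last holds). Time passes only in rows, so rows that do not move let the fingers close. It gives the time, the measured TCP pose, the force, the opening and the grip force at its end, in the units of the state.
- ctrl.get_state(): the state, without advancing time (a new reading comes with each control period).
- ctrl.read_camera(name): name is "scene" or "side" or "wrist"; returns the picture (420x560x3 uint8, red, green, blue); there is no depth.
- ctrl.get_calibration(name): a dict with "fx", "fy", "cx", "cy" (pixels), "rvec" (rotation vector, rad) and "tvec" (3), from world to camera coordinates, as OpenCV has them; the wrist camera has in their place "T_tool_cam" (4x4, takes a point from camera to tool coordinates, whose origin is the TCP and whose axes are the flange's). Camera axes: x right, y down, z forward; pixel columns grow to the right and rows downward; lengths in m; the calibration is good to about 2 mm. A picture is of the moment at which its call begins: read the wrist's pose just before it. get_calibration takes no time and is no camera call.
- ctrl.hand_in(): hands the job in; it is judged then, once.
The state is a dict: "time_s": time; "q": joint angles; "qvel": joint speeds; "tau": joint torques, N m; "tool_pos": TCP position; "orientation": TCP orientation; "contact_force": force on the tool from outside, world axes, zero at the start; "wrist_torque": the same for the moment, N m; "finger_gap": opening from 0.0 (shut) to 1.0 (fully open); "gripper_force": force on a finger pad.
Only numpy, scipy, OpenCV 4.12 (cv2) and the standard library are available. Lean on these libraries where they do the work, as an engineer would, in place of code of your own. Each camera call takes 0.05 s, during which the arm holds its last target. There are 200 camera calls.

## Task

Set the tube length stop one hole longer. First push the round sprung button on the near side of its base all the way down until it latches, so that the travel stop drops out of the slide's way; then pull up the black knob on the slide, move the slide to the next hole away from the upright fence plate and let the pin go fully home in that hole. Finish still gripping the knob with the fingers, holding the pin home, and leave the other things on the bench where they are.

Things in the scene. Friction and masses are not known exactly. Their poses are not given: they have to be found in the camera images.
- length_stop: tube length stop screwed to the bench: base x -91 to 31, y -120 to 120 mm, 16 high. Origin on the bench top under the rail's middle; y runs along the rail away from the upright fence (60 wide, 66 high, at y = -113); z up. Rail 28 wide, top at z = 34, five 10 mm square holes at y = -80, -40, 0, 40, 80; the pin starts in the one at y = -40, the next is at y = 0
- next_hole (a point): the mouth of the next hole, in the rail's top face (the hole at y = 0 of the stop): the pin shall end in it
- slide (a joint): dark grey slide (46 x 40 mm, top at z = 43 mm) along the rail, m: about 0 at the start, grows away from the fence, 0.040 with the pin in the next hole (pin play 1 mm each way). A return spring pulls it towards the fence with 3 to 4 N. Its flat wing on the near side runs against the travel stop at about 0.008 unless that is down
- pull_knob: black fluted round knob on the lock pin, riding on the slide: 26 mm across, 16 mm high; origin at the centre of its underside (z = 64 mm with the pin home), z up; grip it about 8 mm above. Below it is the pin's housing, 20 mm across (26 mm in its lowest 5 mm), 21 mm from slide top to knob
- lock_pin (a joint): lift of the lock pin and knob, m: 0 = home (11 mm deep in the rail), 0.011 clears the rail, stop at 0.016. Sprung downward, 5 N at 0 to 9 N at 0.016; the pin is 8 mm across with a round tip and drops by itself into a hole when let down over it
- button_top (a point): centre of the top face of the round push button (24 mm across) of the travel stop, on the near side of the base 70 mm from the rail's middle line; 52 mm above the bench when up. It moves straight down
- stop_button (a joint): how far the push button is down, m: 0 up, 0.014 at its stop. Sprung upward, 1.5 to 3 N, about 4 N to push past the latch; past about 0.012 a snap latch beside it catches and keeps it at about 0.012 when let go. Button and travel stop are one part
- dust_brush: flat wooden brush, 191 x 30 x 13 mm, lying beyond the left end of the stop; a bystander, leave it
- glaze_jar: white jar with blue cap, 57 mm across, 74 mm high, at the left back; a bystander, leave it
- pin_case: closed dark gauge case, 77 x 160 x 34 mm, at the right; a bystander, leave it
- marker: blue and white marker, 130 x 18 x 20 mm, at the back right; a bystander, leave it
- screwdriver: screwdriver with a red handle, 199 x 26 x 26 mm, at the back right; a bystander, leave it
- plug_gauge: round steel plug gauge, 96 x 15 x 13 mm, lying close behind the stop's base (the side away from the robot), along it; a bystander, leave it
- glazed_plate_1: small cream glazed tile, 23 x 23 x 8 mm, lying close behind the base, left of the gauge; a bystander, leave it

How it is judged:
On the way, in this order (a step that is already met when the one before it is completed fails the run):
1. the button is pushed down until it latches (value of joint stop_button above 0.011 m), for 0.2 s.
2. the fingers grip the knob and pull the pin out of the first hole (value of joint lock_pin above 0.009 m and contact force between the fingers and pull_knob above 2 N and value of joint stop_button above 0.011 m), for 0.1 s.
At the end, for the whole second after the job is handed in: The slide stands at the next hole (0.040 m, within 2.5 mm) and is at rest, the pin is home in it (lifted less than 2 mm), the button is still down (more than 10.5 mm), and the fingers still hold the knob with more than 2 N (value of joint slide between 0.0375 and 0.0425 m and value of joint lock_pin below 0.002 m and value of joint stop_button above 0.0105 m and velocity of joint slide between -0.01 and 0.01 m/s and contact force between the fingers and pull_knob above 2 N); the arm keeps its last pose, push and grip.
It fails at once if a bystander is moved more than 30 mm from where it lay (distance of any of dust_brush, glaze_jar, pin_case, marker, screwdriver, plug_gauge, glazed_plate_1 from where it was at the start of the episode above 0.03 m).
It also fails if it takes over 35 s, if anything falls off the work surface, if the arm or the gripper's body presses on something with over 40 N, if the wrist force passes 120 N, or if a joint passes its speed limit or range.

## Working session

There is one attempt and no reset: what is moved stays moved. The work goes in short steps, Python scripts to look and compute and a tool call to move; the robot and the scene stay as the last step left them, time stands still between calls to the robot, and variables do not carry over. Pictures are saved under pics/ and viewed, at most 10 in all, crops included, and the job is handed in when it is done.

Besides the shell and the picture viewer there is one more tool, called after "Request:" as name(argument=value, ...), one argument or row to a line, values as JSON. send_rows: Moves the arm, as the interface text tells. Its arguments: {"type":"object","properties":{"commands":{"type":"array","items":{"type":"object","properties":{"translation":{"type":"array","items":{"type":"number"}},"angular":{"type":"array","items":{"type":"number"}},"grip":{"type":"number"}}}},"force":{"type":"number"}},"required":["commands"]}

```bash
mkdir -p pics; python3 - <<'E'
from bench import ctrl
import cv2,numpy as np
s=ctrl.get_state();print(s)
for n in("scene","side"):
    im=ctrl.read_camera(n);cv2.imwrite(f"pics/{n}0.png",im[:,:,::-1]);print(n,ctrl.get_calibration(n))
print(ctrl.get_calibration("wrist"))
E
```

```text
{'time_s': 0.0, 'q': array([-1.14160866,  0.3328615 , -0.06472289,  1.46096437,  0.02157471,
        1.34989096, -0.08847925]), 'qvel': array([ 0.00022617, -0.00078924, -0.00082228,  0.00013565,  0.00034478,
       -0.00127666, -0.00221026]), 'tau': array([-6.88982072e-04, -6.25435567e+01,  4.89460677e-02, -3.91617537e+01,
        1.61970692e-02,  9.83175240e-03, -3.04065543e-05]), 'tool_pos': array([0.27268676, 0.56197612, 0.24751143]), 'orientation': array([[-8.99693554e-01,  4.36521657e-01, -5.92405971e-04],
       [ 4.36522058e-01,  8.99692614e-01, -1.30136795e-03],
       [-3.50920189e-05, -1.42943063e-03, -9.99998978e-01]]), 'contact_force': array([-0.10092769,  0.29011655,  0.17296634]), 'wrist_torque': array([ 0.01671803, -0.00589734, -0.03262609]), 'gripper_force': 0.0, 'finger_gap': 1.003569985399522}
scene {'fx': 462.57623104934333, 'fy': 462.57623104934333, 'cx': 286.75453853530956, 'cy': 209.65105487118797, 'rvec': array([ 2.32116047, -0.66968023,  0.26731055]), 'tvec': array([-0.57568979,  0.18760894,  1.07221566])}
side {'fx': 497.63687299789035, 'fy': 497.63687299789035, 'cx': 291.0000380001118, 'cy': 217.89251349297044, 'rvec': array([ 1.99593034, -0.27593267,  0.18990255]), 'tvec': array([-0.59756646,  0.05532447,  1.57494078])}
{'fx': 297.6405647941645, 'fy': 297.6405647941645, 'cx': 280.31601039046234, 'cy': 209.73583059677532, 'T_tool_cam': array([[-3.04171512e-04, -9.58084789e-01, -2.86484631e-01,
         7.16348504e-02],
       [ 9.99999899e-01, -1.97024902e-04, -4.02831104e-04,
         2.14645881e-04],
       [ 3.29501747e-04, -2.86484725e-01,  9.58084753e-01,
        -1.26119846e-01],
       [ 0.00000000e+00,  0.00000000e+00,  0.00000000e+00,
         1.00000000e+00]])}
```

View pics/scene0.png

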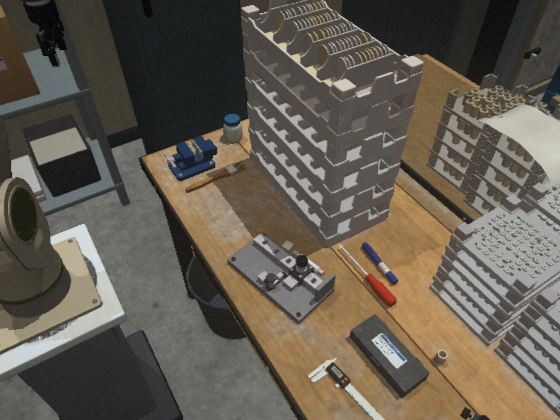

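View pics/side0.png

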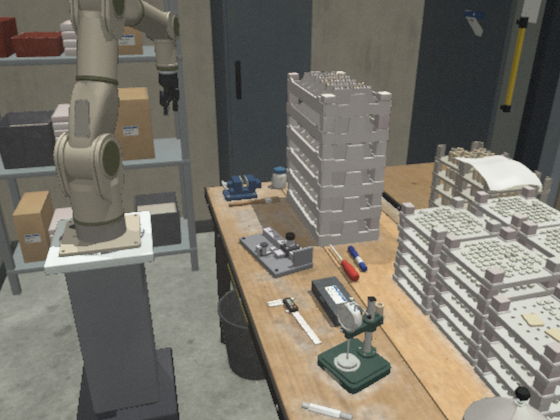

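The scene picture shows the stop near (285,275), with the knob at (302,262) and the fence at (323,290). A tall crate stack stands behind it. In the side picture the knob is near (290,238). I'll enlarge both.

```bash
python3 - <<'E'
import cv2,numpy as np
a=cv2.imread("pics/scene0.png")[225:325,220:345];b=cv2.imread("pics/side0.png")[220:280,230:320]
a=cv2.resize(a,None,fx=6,fy=6,interpolation=cv2.INTER_CUBIC);cv2.imwrite("pics/c1.png",a)
b=cv2.resize(b,None,fx=8,fy=8,interpolation=cv2.INTER_CUBIC);cv2.imwrite("pics/c2.png",b)
E
```

```text
(no output)
```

View pics/c1.png

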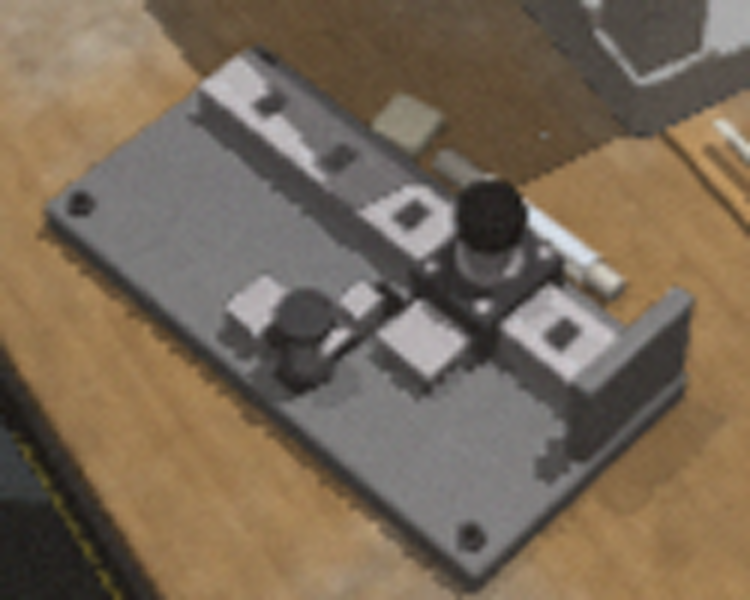

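View pics/c2.png

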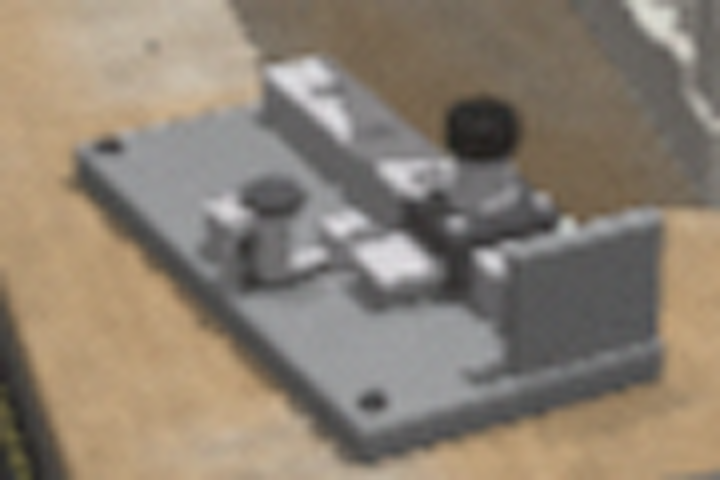

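The crops show the knob top at about (491,208) in c1 and (483,115) in c2. The button top is at (305,314) in c1 and (275,194) in c2. The rail holes and base corners are clear too. I'll fit the stop's pose from both views.

```bash
cat > h.py <<'E'
from bench import ctrl
import cv2,numpy as np
from scipy.optimize import least_squares
def cam(n):
    c=ctrl.get_calibration(n);return np.array([[c['fx'],0,c['cx']],[0,c['fy'],c['cy']],[0,0,1]]),c['rvec'],c['tvec']
def proj(n,P):
    K,r,t=cam(n);return cv2.projectPoints(np.atleast_2d(P).astype(float),r,t,K,None)[0][:,0]
def tri(obs):
    f=lambda X:np.concatenate([proj(n,X)[0]-p for n,p in obs])
    s=least_squares(f,[.6,0,.03]);return s.x,s.fun
E
python3 - <<'E'
from h import *
S=lambda u,v:np.array([220+(u+.5)/6-.5,225+(v+.5)/6-.5]); D=lambda u,v:np.array([230+(u+.5)/8-.5,220+(v+.5)/8-.5])
print("knobtop",tri([("scene",S(491,206)),("side",D(483,113))]))
print("button",tri([("scene",S(305,314)),("side",D(275,194))]))
print("hole0",tri([("scene",S(411,214)),("side",D(430,177))]))
print("cornNR",tri([("scene",S(475,575)),("side",D(365,437))]))
print("cornNL",tri([("scene",S(48,210)),("side",D(78,152))]))
m=[("scene",(0,80,34),S(271,102)),("scene",(0,40,34),S(340,156)),("scene",(0,0,34),S(411,214)),("scene",(0,-80,34),S(562,333)),
("scene",(-91,120,16),S(48,210)),("scene",(-91,-120,16),S(475,575)),("scene",(31,-120,16),S(685,385)),
("side",(0,40,34),D(375,130)),("side",(0,0,34),D(430,177)),("side",(-91,120,16),D(78,152)),("side",(-91,-120,16),D(365,437)),("side",(31,-120,16),D(662,345)),
("scene",(0,-40,80),S(491,206)),("side",(0,-40,80),D(483,113)),("scene","b",S(305,314)),("side","b",D(275,194))]
def W(q,p):
    x,y,z,a,by=q
    p=(-70,by*1000,52) if p=="b" else p
    p=np.array(p)/1000;c,s=np.cos(a),np.sin(a);return np.array([x+c*p[0]-s*p[1],y+s*p[0]+c*p[1],z+p[2]])
f=lambda q:np.concatenate([proj(n,W(q,p))[0]-o for n,p,o in m])
r=least_squares(f,[.6,0,0,0,0],loss='soft_l1');print(r.x,np.degrees(r.x[3]));print(f(r.x).reshape(-1,2).round(1))
for n,p in [("knob",(0,-40,64)),("button","b"),("next",(0,0,34))]:print(n,W(r.x,p))
E
```

```text
knobtop (array([ 0.53144341, -0.29785725,  0.08249805]), array([ 0.11377681, -0.07481779, -0.15993655,  0.06677416]))
button (array([ 0.45780514, -0.28495707,  0.05327944]), array([ 0.19299778, -0.11932773, -0.27358493,  0.09625437]))
hole0 (array([ 0.52282208, -0.25685115,  0.03676325]), array([ 0.22424176, -0.14451404, -0.3115162 ,  0.12319304]))
cornNR (array([ 0.46393219, -0.39227306,  0.01509428]), array([ 0.00947746, -0.0058697 , -0.01310952,  0.00463506]))
cornNL (array([ 0.40814927, -0.16546213,  0.01677871]), array([ 0.14026644, -0.08250456, -0.20004984,  0.06044667]))
[ 0.52309271 -0.25646576  0.00106943  0.23198058 -0.01257179] 13.291508153585804
[[ 0.1  0.1]
 [ 0.1  0.3]
 [ 0.2  0.1]
 [ 0.2  0.3]
 [-1.2 -1.3]
 [-0.2  0.6]
 [ 1.3 -1.8]
 [ 0.3  1. ]
 [-0.3  0.6]
 [-0.9 -0.7]
 [-0.5 -0.2]
 [ 0.8  0.4]
 [-0.2 -0.6]
 [-0.1  0.1]
 [ 0.2 -0.1]
 [-0.3  0.1]]
knob [ 0.53228893 -0.29539428  0.06506943]
button [ 0.45785813 -0.28479417  0.05306943]
next [ 0.52309271 -0.25646576  0.03506943]
```

The fit is consistent: residuals are under 2 px, heights agree with the text within 1–3 mm, and yaw is 13.3°. I'll go over the button with the gripper shut and the tool y across the rail (yaw −50.8°).

Request:
send_rows(
  commands=[
    {"translation": [1.8, -3.6, 0], "angular": [0, 0, -0.037], "grip": 1},
    {"translation": [1.8, -3.6, 0], "angular": [0, 0, -0.037], "grip": 1},
    {"translation": [1.8, -3.6, 0], "angular": [0, 0, -0.037], "grip": 1},
    {"translation": [1.8, -3.6, 0], "angular": [0, 0, -0.037], "grip": 1},
    {"translation": [1.8, -3.6, 0], "angular": [0, 0, -0.037], "grip": 1},
    {"translation": [1.8, -3.6, 0], "angular": [0, 0, -0.037], "grip": 1},
    {"translation": [1.8, -3.6, 0], "angular": [0, 0, -0.037], "grip": 1},
    {"translation": [1.8, -3.6, 0], "angular": [0, 0, -0.037], "grip": 1},
    {"translation": [1.8, -3.6, 0], "angular": [0, 0, -0.037], "grip": 1},
    {"translation": [1.8, -3.6, 0], "angular": [0, 0, -0.037], "grip": 1},
  ],
  force=40,
)

```text
time_s: 1.1
tool_pos: [0.4532, 0.2007, 0.2482]
orientation: [[-0.68, 0.733, -0.0], [0.733, 0.68, 0.0], [0.0, -0.0, -1.0]]
contact_force: [0.2, 0.4, -0.3]
finger_gap: -0.003
gripper_force: 0.0
```

Request:
send_rows(
  commands=[
    {"translation": [0.04, -4.05, -0.65], "angular": [0, 0, -0.043], "grip": 1},
    {"translation": [0.04, -4.05, -0.65], "angular": [0, 0, -0.043], "grip": 1},
    {"translation": [0.04, -4.05, -0.65], "angular": [0, 0, -0.043], "grip": 1},
    {"translation": [0.04, -4.05, -0.65], "angular": [0, 0, -0.043], "grip": 1},
    {"translation": [0.04, -4.05, -0.65], "angular": [0, 0, -0.043], "grip": 1},
    {"translation": [0.04, -4.05, -0.65], "angular": [0, 0, -0.043], "grip": 1},
    {"translation": [0.04, -4.05, -0.65], "angular": [0, 0, -0.043], "grip": 1},
    {"translation": [0.04, -4.05, -0.65], "angular": [0, 0, -0.043], "grip": 1},
    {"translation": [0.04, -4.05, -0.65], "angular": [0, 0, -0.043], "grip": 1},
    {"translation": [0.04, -4.05, -0.65], "angular": [0, 0, -0.043], "grip": 1},
    {"translation": [0.04, -4.05, -0.65], "angular": [0, 0, -0.043], "grip": 1},
    {"translation": [0.04, -4.05, -0.65], "angular": [0, 0, -0.043], "grip": 1},
  ],
)

```text
time_s: 2.3
tool_pos: [0.4574, -0.2851, 0.17]
orientation: [[-0.23, 0.973, 0.0], [0.973, 0.23, 0.0], [0.0, 0.0, -1.0]]
contact_force: [1.0, 0.2, 0.8]
finger_gap: 0.001
gripper_force: 0.0
```

```bash
python3 - <<'E'
from h import *
s=ctrl.get_state();im=ctrl.read_camera("wrist");cv2.imwrite("pics/w1.png",im[:,:,::-1])
np.savez("w1.npz",p=s['tool_pos'],R=s['orientation']);print(s['tool_pos'],s['orientation'],s['time_s'])
T=np.eye(4);T[:3,:3]=s['orientation'];T[:3,3]=s['tool_pos'];c=ctrl.get_calibration("wrist");M=np.linalg.inv(T@c['T_tool_cam'])
for n,P in [("knobtop",(.5323,-.2954,.081)),("button",(.4579,-.2848,.053)),("next",(.5231,-.2565,.035))]:
    q=M[:3,:3]@P+M[:3,3];print(n,c['fx']*q[0]/q[2]+c['cx'],c['fy']*q[1]/q[2]+c['cy'])
E
```

```text
[ 0.45739451 -0.28512963  0.16999653] [[-2.29663811e-01  9.73270004e-01  1.81493362e-04]
 [ 9.73270019e-01  2.29663796e-01  1.00950100e-04]
 [ 5.65692497e-05  1.99826632e-04 -9.99999978e-01]] 2.3
knobtop 368.5115895835264 252.327395909714
button 279.7296914378652 208.97436779540797
next 357.6378215483718 189.81403398187803
```

View pics/w1.png

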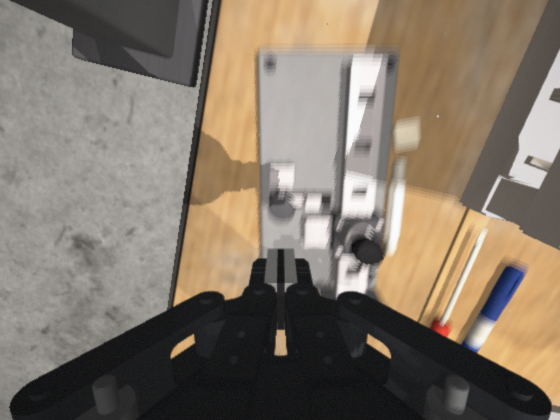

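The wrist view (slightly blurred) shows the knob top at (368,251), the next hole at (358,192) and the button at about (281,206). All are within 3 px of the prediction, so I'll press the button, offset 2 mm away from the latch block.

Request:
send_rows(
  commands=[
    {"translation": [0.1, -0.15, -3], "angular": [0, 0, 0], "grip": 1},
    {"translation": [0, 0, -3], "angular": [0, 0, 0], "grip": 1},
    {"translation": [0, 0, -2], "angular": [0, 0, 0], "grip": 1},
    {"translation": [0, 0, -1], "angular": [0, 0, 0], "grip": 1},
    {"translation": [0, 0, -1], "angular": [0, 0, 0], "grip": 1},
    {"translation": [0, 0, 0], "angular": [0, 0, 0], "grip": 1},
  ],
)

```text
time_s: 2.95
tool_pos: [0.4585, -0.285, 0.0698]
orientation: [[-0.231, 0.973, -0.001], [0.973, 0.231, 0.0], [0.0, -0.001, -1.0]]
contact_force: [0.6, 0.1, 0.6]
finger_gap: 0.0
gripper_force: 0.0
```

Request:
send_rows(
  commands=[
    {"translation": [0, 0, -0.4], "angular": [0, 0, 0], "grip": 1},
    {"translation": [0, 0, -0.4], "angular": [0, 0, 0], "grip": 1},
    {"translation": [0, 0, -0.3], "angular": [0, 0, 0], "grip": 1},
    {"translation": [0, 0, 0], "angular": [0, 0, 0], "grip": 1},
  ],
)

```text
time_s: 3.35
tool_pos: [0.459, -0.2854, 0.0594]
orientation: [[-0.231, 0.973, 0.001], [0.973, 0.231, -0.0], [-0.001, 0.001, -1.0]]
contact_force: [0.7, -1.4, 1.5]
finger_gap: 0.0
gripper_force: 0.7
```

Request:
send_rows(
  commands=[
    {"translation": [0, 0, -0.2], "angular": [0, 0, 0], "grip": 1},
    {"translation": [0, 0, -0.1], "angular": [0, 0, 0], "grip": 1},
    {"translation": [0, 0, 0], "angular": [0, 0, 0], "grip": 1},
  ],
)

```text
time_s: 3.65
tool_pos: [0.459, -0.2853, 0.0564]
orientation: [[-0.231, 0.973, 0.001], [0.973, 0.231, -0.0], [-0.0, 0.001, -1.0]]
contact_force: [1.0, -0.4, 2.1]
finger_gap: -0.003
gripper_force: 1.2
```

Request:
send_rows(
  commands=[
    {"translation": [0, 0, -0.1], "angular": [0, 0, 0], "grip": 1},
    {"translation": [0, 0, 0], "angular": [0, 0, 0], "grip": 1},
  ],
)

```text
time_s: 3.85
tool_pos: [0.4589, -0.2853, 0.0554]
orientation: [[-0.231, 0.973, 0.001], [0.973, 0.231, -0.0], [-0.0, 0.001, -1.0]]
contact_force: [1.1, -1.8, 3.6]
finger_gap: -0.0
gripper_force: 1.3
```

Request:
send_rows(
  commands=[
    {"translation": [0, 0, -0.1], "angular": [0, 0, 0], "grip": 1},
    {"translation": [0, 0, 0], "angular": [0, 0, 0], "grip": 1},
  ],
)

```text
time_s: 4.05
tool_pos: [0.459, -0.2854, 0.055]
orientation: [[-0.231, 0.973, 0.001], [0.973, 0.231, 0.0], [-0.0, 0.001, -1.0]]
contact_force: [-0.6, 0.1, 11.1]
finger_gap: 0.002
gripper_force: 5.5
```

Request:
send_rows(
  commands=[
    {"translation": [0, 0, -0.1], "angular": [0, 0, 0], "grip": 1},
    {"translation": [0, 0, 0], "angular": [0, 0, 0], "grip": 1},
  ],
)

```text
time_s: 4.25
tool_pos: [0.4593, -0.2856, 0.0548]
orientation: [[-0.231, 0.973, 0.002], [0.973, 0.231, 0.0], [-0.0, 0.002, -1.0]]
contact_force: [-3.8, 2.7, 21.1]
finger_gap: 0.0
gripper_force: 10.7
```

The button is at its stop, with the force up to 21 N. I'll lift, open and go over the knob, then check.

Request:
send_rows(
  commands=[
    {"translation": [0, 0, 2], "angular": [0, 0, 0], "grip": 1},
    {"translation": [0, 0, 4], "angular": [0, 0, 0], "grip": 0.3},
    {"translation": [0, 0, 4], "angular": [0, 0, 0], "grip": 0},
    {"translation": [3.5, -0.5, 0], "angular": [0, 0, 0], "grip": 0},
    {"translation": [3.8, -0.5, 0], "angular": [0, 0, 0], "grip": 0},
    {"translation": [0, 0, 0], "angular": [0, 0, 0], "grip": 0},
    {"translation": [0, 0, 0], "angular": [0, 0, 0], "grip": 0},
  ],
)

```text
time_s: 4.95
tool_pos: [0.5312, -0.2948, 0.1522]
orientation: [[-0.231, 0.973, -0.003], [0.973, 0.231, 0.0], [0.001, -0.003, -1.0]]
contact_force: [0.3, 0.2, -0.8]
finger_gap: 0.992
gripper_force: 0.0
```

```bash
python3 - <<'E'
from h import *
s=ctrl.get_state();im=ctrl.read_camera("wrist");cv2.imwrite("pics/w2.png",im[:,:,::-1])
sd=ctrl.read_camera("side")[:,:,::-1];sc=ctrl.read_camera("scene")[:,:,::-1]
f=lambda a:cv2.resize(a,(400,300),interpolation=cv2.INTER_CUBIC)
cv2.imwrite("pics/m2.png",np.vstack([np.hstack([f(sd[215:290,225:325]),f(sc[235:325,225:345])]),np.hstack([f(im[:,:,::-1]),f(im[150:300,180:380,::-1])])]))
print(s['tool_pos'],s['time_s'])
T=np.eye(4);T[:3,:3]=s['orientation'];T[:3,3]=s['tool_pos'];c=ctrl.get_calibration("wrist");M=np.linalg.inv(T@c['T_tool_cam'])
for n,P in [("knobtop",(.5323,-.2954,.081)),("button",(.4579,-.2848,.053)),("btn down",(.4579,-.2848,.041))]:
    q=M[:3,:3]@P+M[:3,3];print(n,c['fx']*q[0]/q[2]+c['cx'],c['fy']*q[1]/q[2]+c['cy'])
E
```

```text
[ 0.53120691 -0.29482584  0.15215035] 4.95
knobtop 280.49432914517917 228.86772407984856
button 189.63685894058995 182.575738559724
btn down 193.99599717099818 179.63779339261131
```

View pics/m2.png

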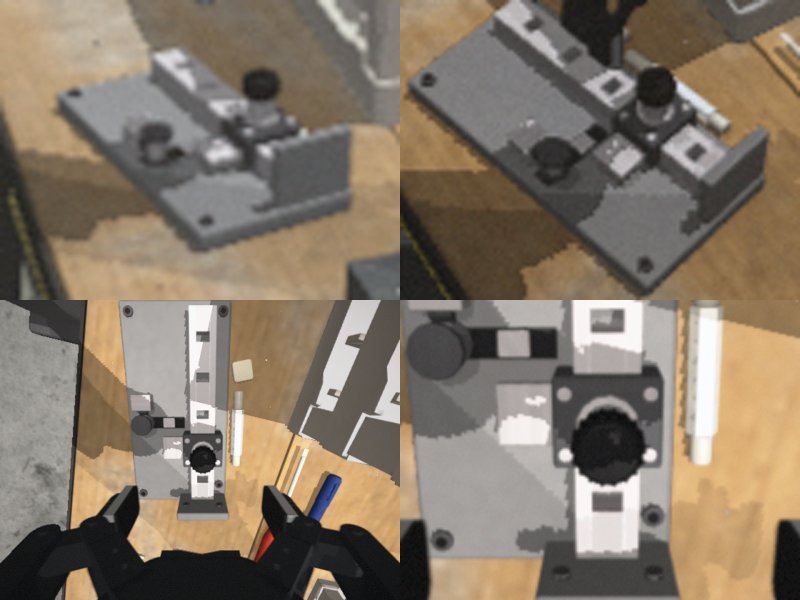

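The mosaic shows the button down in both fixed views. In the wrist crop the knob centre is at about full-picture (284,224), 2–3 mm off the estimate, so I'll apply half that correction. Then I'll descend and grip.

Request:
send_rows(
  commands=[
    {"translation": [0.22, 0.12, -2.5], "angular": [0, 0, 0], "grip": 0},
    {"translation": [0, 0, -2.5], "angular": [0, 0, 0], "grip": 0},
    {"translation": [0, 0, -2], "angular": [0, 0, 0], "grip": 0},
    {"translation": [0, 0, -1.4], "angular": [0, 0, 0], "grip": 0},
    {"translation": [0, 0, 0], "angular": [0, 0, 0], "grip": 0},
  ],
  force=50,
)

```text
time_s: 5.6
tool_pos: [0.5324, -0.2935, 0.0678]
orientation: [[-0.23, 0.973, -0.003], [0.973, 0.23, 0.001], [0.002, -0.002, -1.0]]
contact_force: [-0.6, 0.1, 0.3]
finger_gap: 0.996
gripper_force: 0.0
```

Request:
send_rows(
  commands=[
    {"translation": [0, 0, 0], "angular": [0, 0, 0], "grip": 0.5},
    {"translation": [0, 0, 0], "angular": [0, 0, 0], "grip": 0.6},
    {"translation": [0, 0, 0], "angular": [0, 0, 0], "grip": 0.7},
    {"translation": [0, 0, 0], "angular": [0, 0, 0], "grip": 0.9},
    {"translation": [0, 0, 0], "angular": [0, 0, 0], "grip": 0.9},
    {"translation": [0, 0, 0], "angular": [0, 0, 0], "grip": 0.9},
  ],
)

```text
time_s: 6.2
tool_pos: [0.5338, -0.2943, 0.0701]
orientation: [[-0.231, 0.973, 0.0], [0.973, 0.231, 0.0], [-0.0, 0.0, -1.0]]
contact_force: [-3.2, 1.1, 6.2]
finger_gap: 0.284
gripper_force: 48.6
```

Request:
send_rows(
  commands=[
    {"translation": [0, 0, 0.5], "angular": [0, 0, 0], "grip": 0.9},
    {"translation": [0, 0, 0.5], "angular": [0, 0, 0], "grip": 0.9},
    {"translation": [0, 0, 0.4], "angular": [0, 0, 0], "grip": 0.9},
    {"translation": [0, 0, 0], "angular": [0, 0, 0], "grip": 0.9},
    {"translation": [0, 0, 0], "angular": [0, 0, 0], "grip": 0.9},
  ],
)

```text
time_s: 6.7
tool_pos: [0.5336, -0.2941, 0.0831]
orientation: [[-0.231, 0.973, -0.0], [0.973, 0.231, -0.0], [-0.0, -0.0, -1.0]]
contact_force: [0.1, -3.6, -8.8]
finger_gap: 0.282
gripper_force: 49.5
```

The upward pull is 8.8 N, so the pin is up about 13–14 mm. I'll move it along the rail.

Request:
send_rows(
  commands=[
    {"translation": [-0.1, 0.4, 0], "angular": [0, 0, 0], "grip": 0.9},
    {"translation": [-0.1, 0.5, 0], "angular": [0, 0, 0], "grip": 0.9},
    {"translation": [-0.12, 0.5, 0], "angular": [0, 0, 0], "grip": 0.9},
    {"translation": [-0.12, 0.5, 0], "angular": [0, 0, 0], "grip": 0.9},
    {"translation": [-0.12, 0.5, 0], "angular": [0, 0, 0], "grip": 0.9},
    {"translation": [-0.12, 0.5, 0], "angular": [0, 0, 0], "grip": 0.9},
    {"translation": [-0.12, 0.5, 0], "angular": [0, 0, 0], "grip": 0.9},
    {"translation": [-0.12, 0.5, 0], "angular": [0, 0, 0], "grip": 0.9},
    {"translation": [0, 0, 0], "angular": [0, 0, 0], "grip": 0.9},
  ],
)

```text
time_s: 7.6
tool_pos: [0.5242, -0.2541, 0.0831]
orientation: [[-0.231, 0.973, -0.001], [0.973, 0.231, 0.001], [0.001, -0.001, -1.0]]
contact_force: [-3.5, -4.4, -10.0]
finger_gap: 0.283
gripper_force: 49.7
```

Travel is about 41 mm. I'll back off slightly and lower.

Request:
send_rows(
  commands=[
    {"translation": [0.02, -0.08, -0.3], "angular": [0, 0, 0], "grip": 0.9},
    {"translation": [0, 0, -0.4], "angular": [0, 0, 0], "grip": 0.9},
    {"translation": [0, 0, -0.3], "angular": [0, 0, 0], "grip": 0.9},
    {"translation": [0, 0, 0], "angular": [0, 0, 0], "grip": 0.9},
  ],
)

```text
time_s: 8.0
tool_pos: [0.5245, -0.2553, 0.0727]
orientation: [[-0.231, 0.973, -0.001], [0.973, 0.231, 0.001], [0.001, -0.001, -1.0]]
contact_force: [-3.2, -1.8, -9.5]
finger_gap: 0.285
gripper_force: 49.7
```

Request:
send_rows(
  commands=[
    {"translation": [0, 0, -0.2], "angular": [0, 0, 0], "grip": 0.9},
    {"translation": [0, 0, 0], "angular": [0, 0, 0], "grip": 0.9},
  ],
)

```text
time_s: 8.2
tool_pos: [0.5245, -0.2554, 0.071]
orientation: [[-0.231, 0.973, -0.001], [0.973, 0.231, 0.001], [0.001, -0.001, -1.0]]
contact_force: [-4.8, -1.1, -8.0]
finger_gap: 0.29
gripper_force: 50.0
```

Request:
send_rows(
  commands=[
    {"translation": [0, 0, -0.2], "angular": [0, 0, 0], "grip": 0.9},
    {"translation": [0, 0, 0], "angular": [0, 0, 0], "grip": 0.9},
  ],
)

```text
time_s: 8.4
tool_pos: [0.5247, -0.2555, 0.0702]
orientation: [[-0.231, 0.973, -0.0], [0.973, 0.231, 0.001], [0.001, 0.0, -1.0]]
contact_force: [-9.3, 2.6, 4.9]
finger_gap: 0.28
gripper_force: 51.1
```

The height is back at the home value (0.0702) and the travel is 39.9 mm. I'll relieve the lateral force, press lightly down and look.

Request:
send_rows(
  commands=[
    {"translation": [-0.08, 0, -0.1], "angular": [0, 0, 0], "grip": 0.9},
    {"translation": [0, 0, 0], "angular": [0, 0, 0], "grip": 0.9},
    {"translation": [0, 0, 0], "angular": [0, 0, 0], "grip": 0.9},
  ],
)

```text
time_s: 8.7
tool_pos: [0.5247, -0.2555, 0.0701]
orientation: [[-0.231, 0.973, 0.001], [0.973, 0.231, 0.001], [0.001, 0.002, -1.0]]
contact_force: [-10.6, 2.9, 12.3]
finger_gap: 0.283
gripper_force: 51.6
```

```bash
python3 - <<'E'
from h import *
im=ctrl.read_camera("wrist")[:,:,::-1];sd=ctrl.read_camera("side")[:,:,::-1];sc=ctrl.read_camera("scene")[:,:,::-1]
f=lambda a:cv2.resize(a,(400,300),interpolation=cv2.INTER_CUBIC)
cv2.imwrite("pics/m3.png",np.vstack([np.hstack([f(sd[215:290,225:325]),f(sc[235:325,225:345])]),np.hstack([f(im),f(im[150:300,180:380])])]))
s=ctrl.get_state();print(s['contact_force'],s['qvel'].round(4))
E
```

```text
[-9.15924606  3.62946911 13.76094142] [-0.0019  0.001   0.0003  0.0003 -0.0013 -0.0012  0.0007]
```

View pics/m3.png

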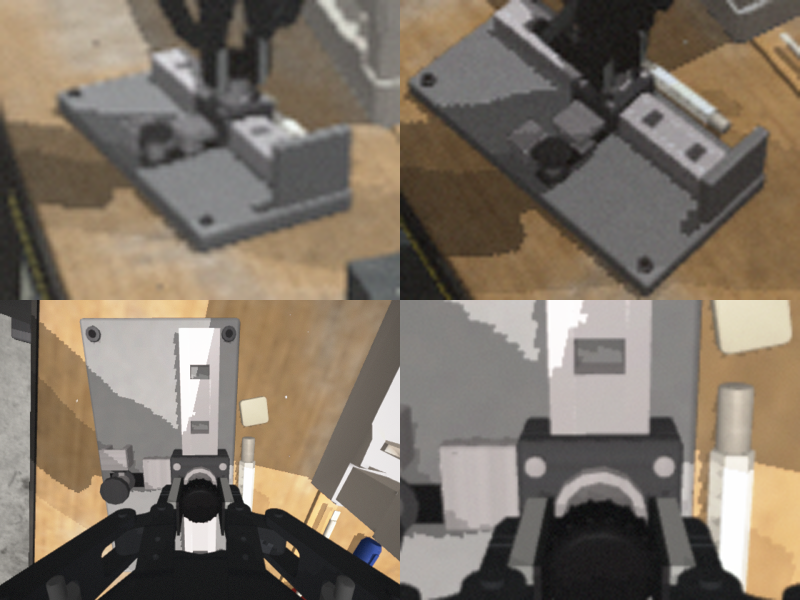

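The slide now sits one hole further on, with two holes exposed on the fence side. The wing is past the lowered stop, the button is still down, and the fingers hold the knob. Under a 13 N downward push the height stays at home, so I'll hand in.

```bash
python3 -c "
from bench import ctrl
print(ctrl.hand_in())"
```

```text
the job is handed in; nothing more can be done
None
```

I set the length stop one hole longer and handed it in: the button is latched down, the slide is at the next hole with the pin home by height and force readings, and the fingers still grip the knob; the hand-in returned no verdict.

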